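Shift the kitchen drive unit into fourth gear

ROBOT

A 6-joint arm with a two-finger parallel gripper is mounted at the origin on the work surface. World frame = base frame: x ahead of the robot, y to its left, z up, the work surface at z = 0. Lengths are in m, angles in rad, forces in N, time in s.
With the tool pointing down it reaches from about 0.325 to 0.775 m from the base axis. Payload 5.5 kg.
Tool frame: the origin (TCP) lies between the finger pads; the fingertips stand 8 mm ahead of it and the grasp point (between the pads) lies 11 mm behind it (tcp_to_tips is the distance from the TCP to the fingertips, in m); z points along the fingers, y is the direction in which the jaws open and shut (so a half turn about z gives the same grasp; the last joint's range is limited). The gripper opens to 88 mm and grips with 3 to 60 N. Pads are 20 mm wide; open, the fingers measure 115 mm over their backs; the gripper's body (75 mm by 178 mm) begins 61 mm behind the grasp point.
Start: joints at [-1.269, 0.091, 1.231, -0, 1.82, -0.057], TCP at [0.211, -0.562, 0.231] pointing down, gripper open.
Joint ranges: [-2.87, 2.87], [-0.86, 2.18], [0.17, 2.46], [-1.51, 4.65], [0.06, 2.69], [-2.65, 2.65]. Speed limits (rad/s): [2.57, 2.57, 3.01, 3.14, 3.14, 3.14].

INTERFACE

Orientations are given as a unit quaternion [w, x, y, z].
In Python, from bench import * gives the robot as it stands. Calls block until the motion is done:
- move_to(position, orientation): joint-space move of the TCP to a pose.
- move_l(position, speed=0.15, orientation=None): straight line of the TCP; orientation=None keeps the orientation; speed is the mean speed in m/s.
- movej(angles): joint-space move.
- gripper_open() and close(): open the fingers fully, or close them until they stop; the grip force is fixed at half the most.
- hold(seconds).
- inverse_kinematics(position, orientation): joint angles nearest the present ones, or None.
- state(): the state.
- get_image(name): name is "scene" or "top" or "wrist"; returns a dict with "frame" (480x640x3 uint8, blue, green, red), "depth" (480x640 float32, m along the optical axis (not along the pixel's ray), 0 where there is no reading), "camera_matrix" (3x3 intrinsics, pixels), "view" (4x4, takes a point from world to camera coordinates). Camera axes: x right, y up, looking along -z (the intrinsics and any distortion apply to the point x, -y, -z); pixel columns grow to the right and rows downward; lengths in m; the calibration is good to about 2 mm. A picture is of the moment at which its call begins.
A pose or a line that the arm cannot do raises IKError and nothing moves.
- job_done(): hands the job in, once; it reports no verdict.
The state is a dict: "time": time; "joint_pos": joint angles; "dq": joint speeds; "joint_torque": joint torques, N m; "ee_pos": TCP position; "ee_rot": TCP orientation; "ft_force": force on the tool from outside, world axes, zero at the start; "moment": the same for the moment, N m; "finger_gap": finger opening in m.
Only numpy, scipy, OpenCV 4.12 (cv2) and the standard library are available. Lean on these libraries where they do the work, as an engineer would, in place of code of your own. Each camera call takes 0.05 s, during which the arm holds its last target.

TASK

The gear lever of the kitchen drive unit has been left somewhere in the left-hand slot of its H-shaped gate, in first, in second or in between. Shift it into fourth gear, the near end of the right-hand slot marked with four dots (left, right and near as seen from the front of the machine, the side with the two push buttons, where the robot stands): push the ball knob to neutral, across, and then fully home, using closed fingertips or the outside of a finger. Do not grip the lever or force it against the gate, and leave the food pusher, bowl, glass jar and spoon where they are.

Things in the scene. Friction and masses are not known exactly. Their poses are not given: they have to be found in the camera images.
- drive: Kitchen drive unit, fixed: white housing 200 mm deep (x), 350 mm long (y -200 to +150), flat top 172 mm up; grating attachment at its +y end, its feed hopper (y +200 to +315) 236 mm high. Origin on the counter below the gate's centre; x points away from the operator to the far side, y to the operator's left, z up. The side with two push buttons (-x) is the front. Turned up to 0.33 rad.
- gate: Steel gate plate (108 mm by 100 mm, its top 183 mm above the counter) on the housing. Same origin and axes as the drive. H-shaped opening: left slot at y +20 mm, right slot at y -20 mm, 16 mm wide, along x, joined at x = 0 by a cross channel 18 mm wide. Dots mark the gears: first far left (+x +y), second near left (-x +y), third far right (+x -y), fourth near right (-x -y).
- lever: Gear lever: 12 mm steel stem, black ball knob 36 mm across. Origin at the ball's centre, z along the stem to the ball. Pivot at (0, 0, 0.100 m) in the drive's frame, 170 mm below the ball and 80 mm below the plate. Ball moves 83 mm across, 56 mm from neutral to a gear. Friction 2 to 3 N at the ball, no spring, stays where left. It crosses only with the ball within 6 mm of neutral along the slots.
- stem (a point): A point on the axis of the lever's stem, 45 mm below the centre of the ball knob.
- gear_cross (a joint): Swing of the lever across the gate, rad about the drive's x axis: about -0.245 in the left slot (stop -0.2475), 0 half-way, about +0.245 in the right slot (stop +0.2475). With c = gear_cross, s = gear_shift the ball's centre lies at (0.17 sin s, -0.17 sin c cos s, 0.100 + 0.17 cos c cos s) m in the drive's frame: 270 mm up when upright, about 256 mm in a gear.
- gear_shift (a joint): Swing of the lever along the slots, in rad about the drive's y axis: 0 neutral (in the cross channel), positive away from the operator, stop at +0.335 (first or third gear), negative towards the operator, stop at -0.335 (second or fourth gear).
- pusher: White plastic food pusher, loose, 52 mm in diameter and 94 mm tall, waisted below its top, standing on the housing's top about 130 mm from the gate's centre towards the fan cover (-y). Origin at the centre of its underside.
- bowl: Loose steel bowl, 180 mm across and 62 mm high, on the counter under the attachment's outlet, about 430 mm from the gate. Origin at the centre of its underside.
- jar: Loose empty glass jar without a lid, 90 mm across and 140 mm high, on the counter in front of the machine. Origin at the centre of its underside.
- spoon: Loose wooden spoon, 270 mm long, lying on the counter in front of the machine. Origin below its middle, x along its length.
Not all that is in view belongs to the job. Of the things that look like the pusher, the middle-sized one is meant.

How it is judged:
At the end, for the whole second after the job is handed in: The lever rests in the fourth-gear end of the right-hand slot (gear_cross above 0.20 rad, gear_shift below -0.29 rad, at rest); pusher within 15 mm of its start and upright, bowl, jar and spoon within 20 mm of theirs (value of joint gear_cross above 0.2 rad and value of joint gear_shift below -0.29 rad and velocity of joint gear_shift between -0.05 and 0.05 rad/s and distance of pusher from where it was at the start of the episode below 0.015 m and angle between pusher's own z axis and vertical below 0.1 rad and distance of each of bowl, jar, spoon from where it was at the start of the episode below 0.02 m); the robot touches nothing.
It fails at once if the ball knob is taken between the fingers (distance between the grasp point and lever below 0.019 m).
It fails at once if the stem is taken between the fingers (distance between the grasp point and stem below 0.01 m).
It fails at once if the lever is forced (more than 40 N on it) (contact force between any of the fingers, the arm and lever above 40 N).
It fails at once if the food pusher is shifted, lifted or knocked over (distance of pusher from where it was at the start of the episode above 0.015 m or angle between pusher's own z axis and vertical above 0.3 rad).
It fails at once if the bowl, jar or spoon is shifted or lifted (distance of any of bowl, jar, spoon from where it was at the start of the episode above 0.02 m).
It also fails if it takes over 51 s, if anything falls off the work surface, if the arm or the gripper's body presses on something with over 40 N, if the wrist force passes 120 N, or if a joint passes its speed limit or range.

## Working session

There is one attempt and no reset: what is moved stays moved. The work goes in short steps, each a Python script; the robot and the scene stay as the last script left them, time stands still between calls to the robot, and variables do not carry over. Pictures are saved under pics/ and viewed, and the job is handed in when it is done.

```bash
ls; mkdir -p pics; python3 - <<'E'
from bench import *
import cv2,numpy as np
for n in ["scene","top","wrist"]:
    d=get_image(n); cv2.imwrite(f"pics/{n}0.png",d["frame"]); np.savez(f"{n}0.npz",**d)
    print(n,d["camera_matrix"].round(1).tolist(),d["view"].round(3).tolist(),d.keys())
s=state();print(s["time"],s["ee_pos"],s["ee_rot"],s["finger_gap"])
E
```

```text
pics
scene [[470.6, 0.0, 313.0], [0.0, 470.6, 235.0], [0.0, 0.0, 1.0]] [[0.994, 0.111, 0.003, -0.536], [-0.089, 0.785, 0.613, -0.109], [0.066, -0.609, 0.79, -1.404], [0.0, 0.0, 0.0, 1.0]] dict_keys(['frame', 'depth', 'camera_matrix', 'view'])
top [[485.7, 0.0, 316.0], [0.0, 485.7, 233.1], [0.0, 0.0, 1.0]] [[0.014, -1.0, 0.016, 0.046], [0.982, 0.017, 0.188, -0.546], [-0.188, 0.013, 0.982, -1.401], [0.0, 0.0, 0.0, 1.0]] dict_keys(['frame', 'depth', 'camera_matrix', 'view'])
wrist [[371.2, 0.0, 324.0], [0.0, 371.2, 245.3], [0.0, 0.0, 1.0]] [[0.352, -0.936, -0.003, -0.6], [0.904, 0.341, -0.258, 0.032], [0.243, 0.089, 0.966, -0.391], [0.0, 0.0, 0.0, 1.0]] dict_keys(['frame', 'depth', 'camera_matrix', 'view'])
0.15 [ 0.21063869 -0.56158649  0.22976153] [-7.42950587e-04  9.83945091e-01  1.78469878e-01 -8.82925119e-05] 0.08788543722899639
```

View pics/top0.png

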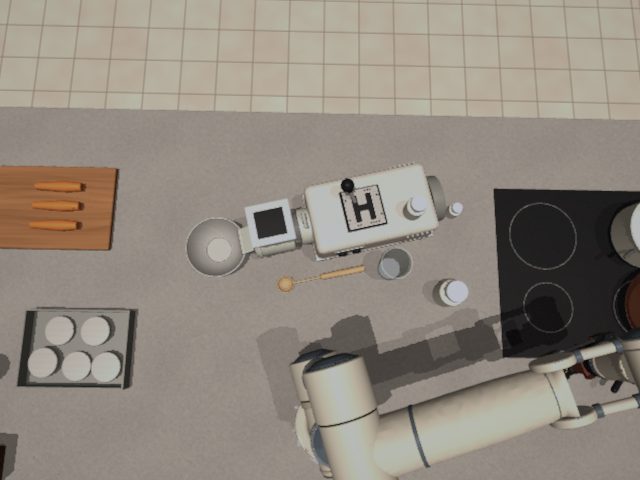

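View pics/scene0.png

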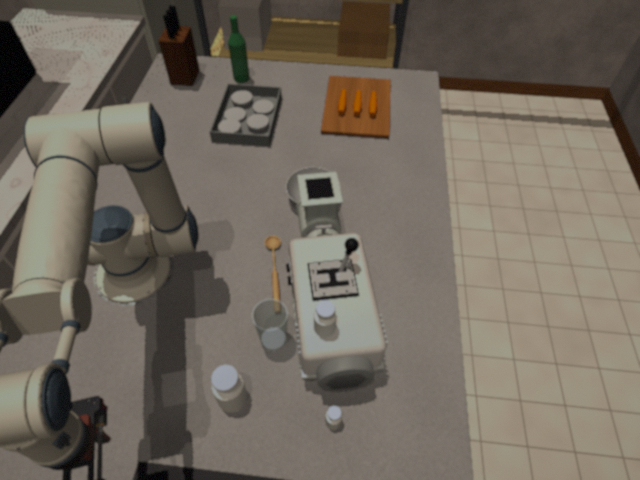

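The top view shows the gate H at about (363,208) and the ball at (348,186), which is far left and so probably first gear. The pusher is at (416,206), the jar at (395,264) and the spoon at (320,277). Next I'll measure these.

```bash
cat > h.py <<'E'
import cv2,numpy as np
def ray(d,uv):
    K,V=d["camera_matrix"],d["view"]; R,t=V[:3,:3],V[:3,3]
    c=np.linalg.inv(K)@np.array([uv[0],uv[1],1.]); c=c*[1,-1,-1]
    return -R.T@t, R.T@c/np.linalg.norm(c)
def plane(d,uv,z):
    o,r=ray(d,uv); return o+r*(z-o[2])/r[2]
def tri(d1,p1,d2,p2):
    o1,r1=ray(d1,p1);o2,r2=ray(d2,p2)
    s=np.linalg.lstsq(np.c_[r1,-r2],o2-o1,rcond=None)[0]
    a,b=o1+s[0]*r1,o2+s[1]*r2
    return (a+b)/2,np.linalg.norm(a-b)
def dep(d,uv):
    u,v=int(uv[0]),int(uv[1]); z=d["depth"][v,u]; o,r=ray(d,uv)
    f=-(d["view"][2,:3]@r); return o+r*z/f
def blobs(m,amin=20):
    n,l,s,c=cv2.connectedComponentsWithStats(m.astype(np.uint8)); return [(s[i][:5].tolist(),c[i].round(1).tolist()) for i in range(1,n) if s[i][4]>=amin]
E
python3 - <<'E'
from h import *
T=dict(np.load("top0.npz"));S=dict(np.load("scene0.npz"))
for n,d,(u0,u1,v0,v1) in [("top",T,(335,395,172,235)),("scene",S,(300,370,230,305))]:
    g=d["frame"].max(2); m=np.zeros_like(g); m[v0:v1,u0:u1]=(g[v0:v1,u0:u1]<55)
    print(n,blobs(m,8))
    c=d["frame"][v0:v1,u0:u1]; cv2.imwrite(f"pics/{n}_crop.png",cv2.resize(c,None,fx=9 if n=="top" else 8,fy=9 if n=="top" else 7.5,interpolation=cv2.INTER_CUBIC)[:600])
for uv in [(416,203),(395,264),(315,205),(415,190),(270,222),(348,186),(455,209),(455,290)]: print(uv,dep(T,uv).round(3))
E
```

```text
top [([341, 179, 13, 14, 129], [347.2, 185.4]), ([340, 193, 15, 38, 53], [345.0, 213.1]), ([353, 193, 23, 29, 243], [364.3, 207.7])]
scene [([346, 239, 12, 16, 132], [350.8, 245.4]), ([318, 269, 30, 18, 186], [331.4, 278.1]), ([314, 294, 44, 6, 69], [335.5, 296.3])]
(416, 203) [ 0.586 -0.198  0.27 ]
(395, 264) [ 0.462 -0.189  0.008]
(315, 205) [0.601 0.06  0.173]
(415, 190) [ 0.65  -0.219  0.171]
(270, 222) [0.538 0.178 0.233]
(348, 186) [ 0.628 -0.023  0.272]
(455, 209) [ 0.622 -0.36   0.071]
(455, 290) [ 0.375 -0.33   0.137]
```

View pics/top_crop.png

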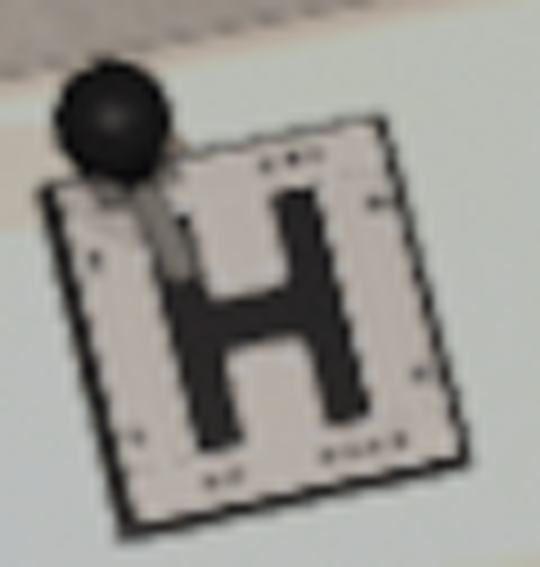

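View pics/scene_crop.png

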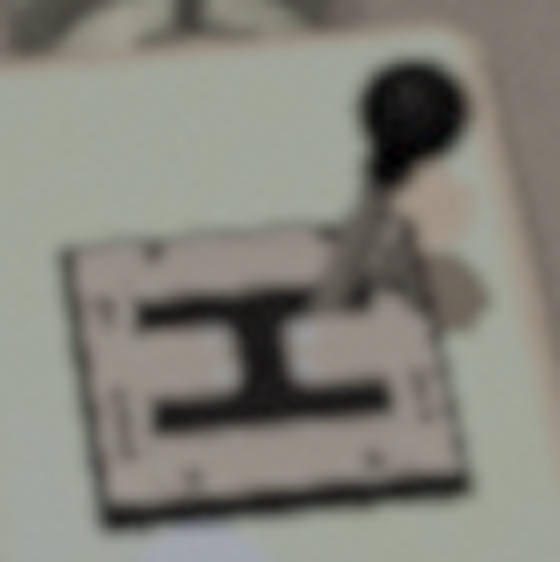

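```bash
python3 - <<'E'
from h import *
T=dict(np.load("top0.npz"));S=dict(np.load("scene0.npz"))
f=lambda p:((p[0]+.5)/9-.5+335,(p[1]+.5)/9-.5+172)
g=lambda p:((p[0]+.5)/8-.5+300,(p[1]+.5)/7.5-.5+230)
c=np.array([plane(T,f(p),.183) for p in [(52,187),(380,120),(466,458),(128,528)]])
c2=np.array([plane(S,g(p),.183) for p in [(412,218),(462,478),(105,517),(65,250)]])
for c in (c,c2):
    print(c.round(4).tolist(),c.mean(0),np.linalg.norm(c-np.roll(c,-1,0),axis=1))
    print("yaw",[np.arctan2(*(v:=c[a]-c[b])[1::-1]).round(3) for a,b in((0,3),(1,2))] if c is not c2 else [np.arctan2(*(c[a]-c[b])[1::-1]).round(3) for a,b in((0,3),(1,2))],[np.arctan2(-(c[a]-c[b])[0],(c[a]-c[b])[1]).round(3) for a,b in((0,1),(3,2))])
print("H ctr", plane(T,f((263,318)),.183),plane(S,g((264,352)),.183))
print("ball",tri(T,f((113,121)),S,g((416,112))),tri(T,(347.2,185.4),S,(351.3,244.5)))
# pusher & housing edges
fr=T["frame"]; cv2.imwrite("pics/t2.png",cv2.resize(fr[150:300,270:470],None,fx=4,fy=4,interpolation=cv2.INTER_CUBIC))
E
```

```text
[[0.6355, -0.0092, 0.183], [0.6588, -0.1102, 0.183], [0.5528, -0.1354, 0.183], [0.5293, -0.0327, 0.183]] [ 0.59409584 -0.0718462   0.183     ] [0.10363763 0.10894116 0.1053069  0.10875992]
yaw [np.float64(0.218), np.float64(0.233)] [np.float64(0.227), np.float64(0.225)]
[[0.6388, -0.0085, 0.183], [0.6603, -0.1099, 0.183], [0.5536, -0.1366, 0.183], [0.5293, -0.0343, 0.183]] [ 0.59547282 -0.07232433  0.183     ] [0.10359827 0.10998451 0.10510136 0.11248489]
yaw [np.float64(0.231), np.float64(0.245)] [np.float64(0.209), np.float64(0.233)]
H ctr [ 0.59536551 -0.07381864  0.183     ] [ 0.59604533 -0.0682359   0.183     ]
ball (array([ 0.63477669, -0.02151021,  0.2603208 ]), np.float64(0.001793973606545878)) (array([ 0.63393188, -0.02168076,  0.26030372]), np.float64(0.0022500633997941653))
```

View pics/t2.png

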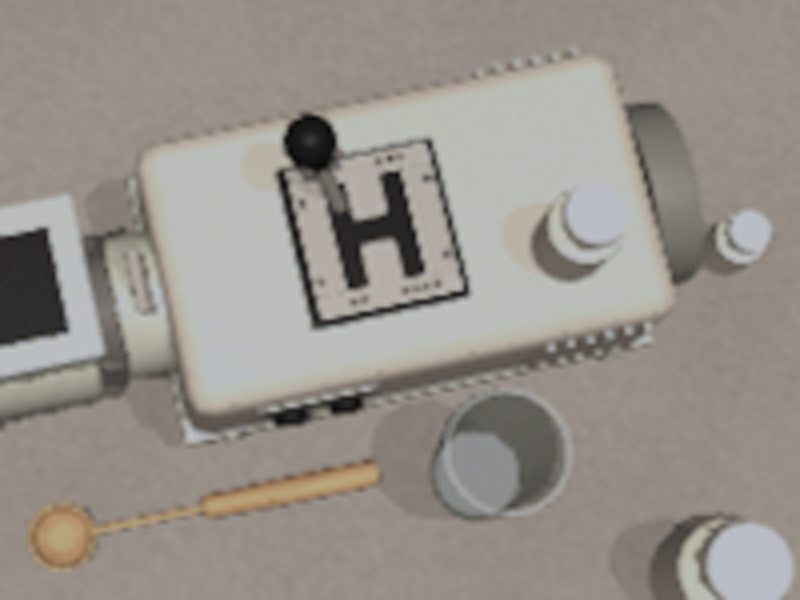

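The gate plate corners agree in both views: origin about (0.595, -0.072), yaw about 0.227. The sides measure 104 x 109 mm against 100 x 108. The ball is at drive-frame (0.050, 0.040, 0.260), so the lever is in or close to first. Now I'll close the fingers and bring the tool in behind the ball.

```bash
cat >> h.py <<'E'
O=np.array([.595,-.072]);YAW=.227
Rz=np.array([[np.cos(YAW),-np.sin(YAW)],[np.sin(YAW),np.cos(YAW)]])
def W(x,y,z): return [*(O+Rz@[x,y]),z]
def D(p): return np.r_[Rz.T@(np.asarray(p)[:2]-O),p[2]]
Q=[0,np.cos(YAW/2),np.sin(YAW/2),0]
E
python3 - <<'E'
from bench import *
from h import *
close()
p=state()["ee_pos"]; move_l([p[0],p[1],.36],.25)
q=inverse_kinematics(W(.105,.04,.36),Q);print(np.round(q,3))
move_to(W(.105,.04,.36),Q)
s=state();print(s["time"],D(s["ee_pos"]),s["ft_force"],s["finger_gap"],s["joint_pos"])
for n in["scene","top","wrist"]:
    d=get_image(n);cv2.imwrite(f"pics/{n}1.png",d["frame"]);np.savez(f"{n}1.npz",**d)
E
```

```text
[-0.063  0.444  0.58  -0.     2.118  1.281]
4.7417 [0.10466707 0.03894243 0.36008702] [0.66583944 0.00683412 0.00084477] 0.0006165418248852818 [-6.45778164e-02  4.43943618e-01  5.79816428e-01 -2.26713354e-04
  2.11775577e+00  1.28055116e+00]
```

```bash
python3 -c "
import cv2,numpy as np
a=[cv2.resize(cv2.imread(f'pics/{n}1.png'),(400,300)) for n in ('scene','top','wrist')]
cv2.imwrite('pics/m1.png',np.vstack([np.hstack(a[:2]),np.hstack([a[2],a[2]*0])]))"
```

```text
(no output)
```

View pics/m1.png

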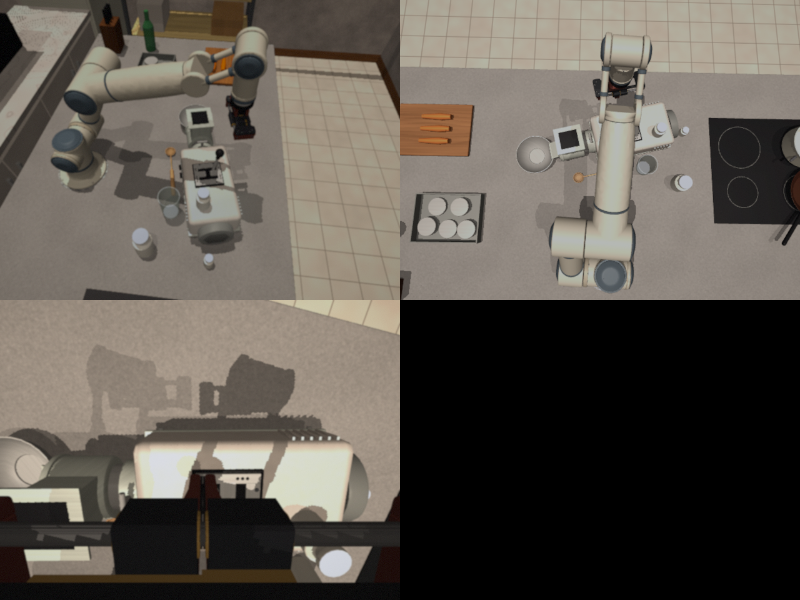

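The scene view keeps the ball in sight with the arm in place: it is near (218,152) in the half-size picture. I can get the lever angles by intersecting the scene ray with the 170 mm sphere about the pivot. Descend and push to neutral, checking the force at each step.

```bash
cat >> h.py <<'E'
def ball(d,rc):
    """scene ray x 170 mm sphere about pivot -> drive frame ball, s, c"""
    u0,v0,u1,v1=rc
    g=d["frame"].max(2); m=np.zeros_like(g); m[v0:v1,u0:u1]=g[v0:v1,u0:u1]<40
    out=[]
    m=cv2.morphologyEx(m,cv2.MORPH_OPEN,np.ones((7,7),np.uint8))
    for st,c in blobs(m,40):
        o,r=ray(d,c); P=np.r_[O,.1]; b=r@(o-P); disc=b*b-((o-P)@(o-P)-.17**2)
        if disc<0: disc=0
        p=D(o+r*(-b-disc**.5)); s=np.arcsin(np.clip(p[0]/.17,-1,1)); out.append((st,c,p.round(4),round(s,3),round(np.arcsin(-p[1]/.17/np.cos(s)),3)))
    return out
def fd(s): # tool force in drive axes
    f=s["ft_force"]; return np.r_[Rz.T@f[:2],f[2]].round(1)
E
python3 - <<'E'
from bench import *
from h import *
d=get_image("scene");print(ball(d,(300,220,380,310)))
f0=None
move_l(W(.105,.04,.255),.12)
s=state();f0=fd(s);print(f0)
x=.105
while x>.0585:
    x-=.004
    move_l(W(x,.04,.255),.05); s=state(); f=fd(s)-f0; print(round(x,3),D(s["ee_pos"]).round(4),f,round(s["time"],2))
    if abs(f).max()>12: print("STOP");break
d=get_image("scene");cv2.imwrite("pics/s2.png",cv2.resize(d["frame"][190:340,260:420],None,fx=4,fy=4));print(ball(d,(300,220,380,310)))
E
```

```text
[([347, 240, 9, 10, 87], [351.0, 244.6], array([0.0503, 0.0431, 0.2566]), np.float64(0.301), np.float64(-0.268))]
[0.5 0.1 0. ]
0.101 [0.101  0.0399 0.256 ] [-0.1  0.2 -0.4] 6.22
0.097 [0.0968 0.04   0.2552] [-0.6  0.1 -1.2] 6.47
0.093 [0.0928 0.04   0.2551] [ 0.4 -0.2  0.1] 6.72
0.089 [0.0888 0.04   0.2552] [-0.3  0.2 -0.2] 6.97
0.085 [0.0848 0.04   0.2552] [ 0.   0.3 -0. ] 7.22
0.081 [0.0808 0.04   0.2552] [ 0.9 -0.4 -0.6] 7.47
0.077 [0.0772 0.04   0.2551] [ 2.7 -0.7  1.6] 7.72
0.073 [0.0732 0.04   0.2555] [3.6 0.5 1.4] 7.97
0.069 [0.0692 0.0401 0.2555] [2.5 1.2 3.1] 8.22
0.065 [0.0651 0.04   0.2552] [2.7 0.6 2.9] 8.47
0.061 [0.0609 0.04   0.255 ] [3.  0.2 2.1] 8.72
0.057 [0.0569 0.04   0.2548] [2.  0.7 2.8] 8.97
[([339, 220, 39, 31, 776], [357.8, 237.6], array([0.0774, 0.0867, 0.2241]), np.float64(0.473), np.float64(-0.61))]
```

View pics/s2.png

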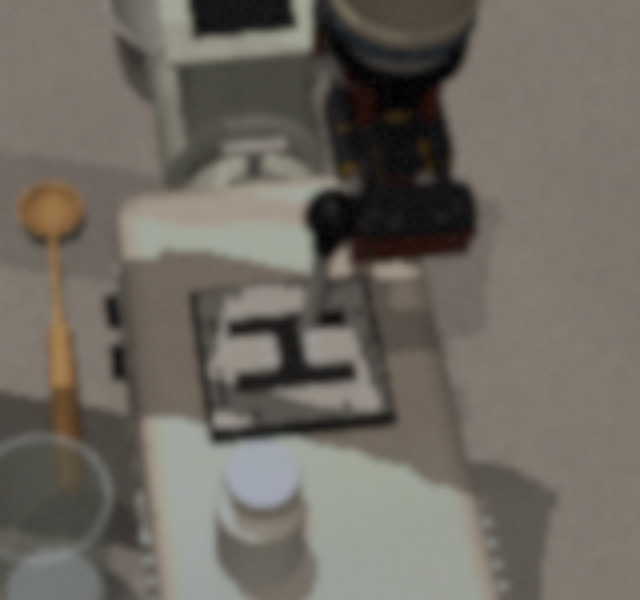

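Contact came at TCP x of about 0.078. That is ball 0.050 + 0.018 + 0.010, matching the vision reading, and the push takes about 3 N. The picture shows the finger against the ball at crop (330,213). Continue to neutral.

```bash
python3 - <<'E'
from bench import *
from h import *
x=D(state()["ee_pos"])[0]
f0=np.array([.5,.1,0])
for x in np.r_[np.arange(.053,.029,-.004),.028]:
    move_l(W(x,.04,.255),.05); s=state(); f=fd(s)-f0; print(round(x,3),f,round(s["time"],2))
    if abs(f).max()>12: print("STOP");break
move_l(W(.055,.04,.255),.1)
move_l(W(.055,.095,.255),.15)
move_l(W(.0,.095,.255),.15)
s=state();print(s["time"],fd(s))
d=get_image("scene");cv2.imwrite("pics/s3.png",cv2.resize(d["frame"][190:340,260:420],None,fx=4,fy=4));print(ball(d,(300,220,380,310)))
np.savez("s3.npz",**d)
E
```

```text
0.053 [2.7 0.5 1.6] 9.27
0.049 [1.1 0.  1.6] 9.52
0.045 [1.3 0.3 0.4] 9.77
0.041 [2.  0.8 1.6] 10.02
0.037 [2.3 0.6 1.3] 10.27
0.033 [1.5 0.3 1.3] 10.52
0.028 [1.6 0.1 1.2] 10.77
12.2167 [0.2 0.6 0.4]
[([321, 220, 27, 14, 358], [333.9, 226.4], array([0.0236, 0.1385, 0.2134]), np.float64(0.139), np.float64(-0.966)), ([326, 236, 11, 14, 138], [330.7, 242.7], array([0.0011, 0.0501, 0.2624]), np.float64(0.006), np.float64(-0.299))]
```

View pics/s3.png

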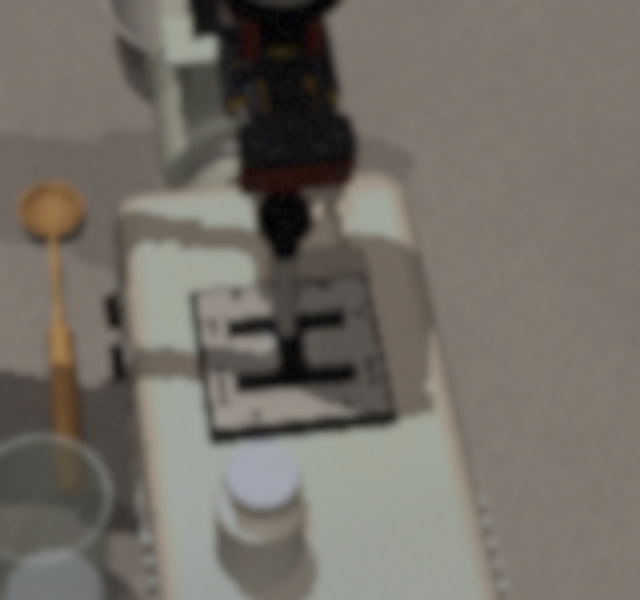

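The scene image puts the ball at drive x of about 0.001, and the stem lines up with the cross channel, so the lever is in neutral. Push across.

```bash
python3 - <<'E'
from bench import *
from h import *
f0=fd(state())
for y in np.r_[np.arange(.085,-.004,-.005),-.005,-.007,-.009,-.010]:
    move_l(W(0,y,.255),.05); s=state(); f=fd(s)-f0; print(round(y,4),D(s["ee_pos"]).round(4),f,round(s["time"],2))
    if abs(f).max()>10: print("STOP");break
d=get_image("scene");cv2.imwrite("pics/s4.png",cv2.resize(d["frame"][190:340,260:420],None,fx=4,fy=4));print(ball(d,(300,220,380,310)))
E
```

```text
0.085 [2.000e-04 8.460e-02 2.546e-01] [ 0.9 -0.5 -0.7] 12.62
0.08 [0.     0.0798 0.2549] [ 0.   0.1 -0.1] 12.87
0.075 [-0.      0.0747  0.255 ] [ 0.3 -0.8  0.9] 13.12
0.07 [-0.      0.0697  0.255 ] [ 0.7 -0.1  0.4] 13.37
0.065 [1.000e-04 6.520e-02 2.552e-01] [0.3 2.  1.3] 13.62
0.06 [1.000e-04 6.000e-02 2.554e-01] [0.5 1.4 3. ] 13.87
0.055 [0.     0.0548 0.255 ] [0.4 1.8 1.2] 14.12
0.05 [-0.      0.0498  0.2549] [-0.4  1.4  3. ] 14.37
0.045 [-0.      0.0447  0.2549] [0.  2.7 1.4] 14.62
0.04 [-1.000e-04  3.960e-02  2.549e-01] [-0.5  1.5  1.6] 14.87
0.035 [-1.000e-04  3.460e-02  2.549e-01] [-0.4  1.7  2. ] 15.12
0.03 [-0.      0.0296  0.2549] [-0.3  0.5  1.1] 15.37
0.025 [-0.      0.0246  0.2549] [0.7 0.8 1.4] 15.62
0.02 [-1.000e-04  1.960e-02  2.549e-01] [-0.1  1.3  1.9] 15.87
0.015 [-0.      0.0146  0.2549] [-0.2  0.3  0.6] 16.12
0.01 [-0.      0.0096  0.2549] [-0.5  0.8  0.5] 16.37
0.005 [-0.      0.0047  0.2548] [0.4 0.  0.6] 16.62
-0.0 [-1.000e-04 -3.000e-04  2.547e-01] [ 1.2  2.  -0.4] 16.87
-0.005 [-1.000e-04 -5.300e-03  2.548e-01] [ 0.   0.3 -0.6] 17.12
-0.007 [-0.     -0.0071  0.2549] [ 0.2  0.5 -1.2] 17.37
-0.009 [-0.     -0.0091  0.255 ] [ 0.7  1.6 -0.5] 17.62
-0.01 [-0.    -0.01   0.255] [-0.1  1.5 -1.5] 17.87
[([323, 227, 26, 28, 544], [335.1, 239.5], array([0.0139, 0.0622, 0.2576]), np.float64(0.082), np.float64(-0.376)), ([327, 256, 28, 18, 448], [340.0, 264.6], array([ 0.013 , -0.02  ,  0.2683]), np.float64(0.077), np.float64(0.118))]
```

View pics/s4.png

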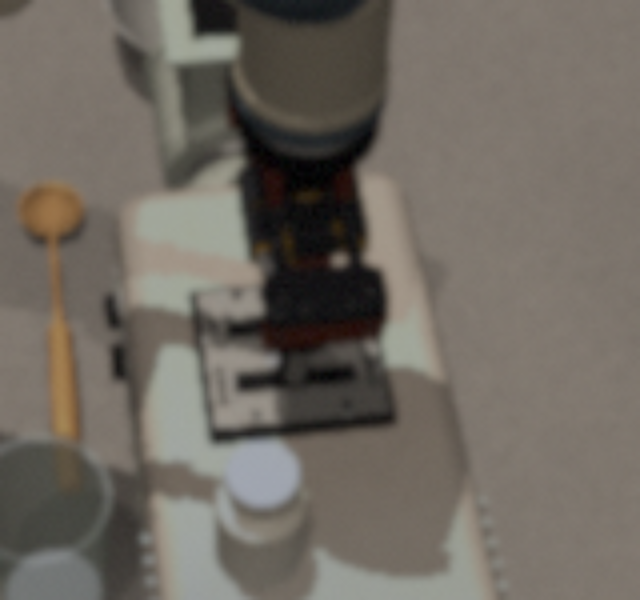

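First contact came at y of about 0.067, so the fingers are about 4–5 mm thinner than I assumed. The gripper body hides the ball here. Keep going in 1 mm steps until the force rises.

```bash
python3 - <<'E'
from bench import *
from h import *
f0=np.zeros(3)
for y in np.arange(-.011,-.0205,-.001):
    move_l(W(0,y,.255),.03); s=state(); f=fd(s); print(round(y,4),D(s["ee_pos"]).round(4),f,round(s["time"],2))
    if abs(f[1])>6: print("STOP");break
y0=D(state()["ee_pos"])[1]
move_l(W(0,y0+.03,.255),.1)
move_l(W(0.075,y0+.03,.255),.15)
s=state();print(s["time"],fd(s))
for n in("scene","top"):
    d=get_image(n);np.savez(f"{n}5.npz",**d);cv2.imwrite(f"pics/{n}5.png",cv2.resize(d["frame"][190:340,260:420],None,fx=4,fy=4))
    if n=="scene":print(ball(d,(300,220,380,310)))
E
```

```text
-0.011 [-0.     -0.0111  0.255 ] [ 0.5  1.8 -1.7] 18.17
-0.012 [-0.     -0.0121  0.255 ] [ 0.7  1.  -2. ] 18.42
-0.013 [ 0.     -0.0131  0.255 ] [ 0.2  2.5 -1.4] 18.67
-0.014 [-0.     -0.0141  0.255 ] [ 0.6  2.2 -1.5] 18.92
-0.015 [ 0.     -0.0151  0.255 ] [-0.7  0.9 -1.2] 19.17
-0.016 [ 0.     -0.0159  0.255 ] [ 0.3  1.7 -2. ] 19.42
-0.017 [ 0.     -0.0167  0.2549] [ 0.2  3.6 -2. ] 19.67
-0.018 [-0.     -0.0175  0.2548] [-0.7  5.9 -2.8] 19.92
-0.019 [ 0.     -0.0182  0.2547] [ 0.2  6.5 -2.6] 20.17
STOP
21.275 [0.3 0.4 0.2]
[([352, 220, 28, 41, 814], [367.1, 238.8], array([0.1063, 0.0992, 0.1984]), np.float64(0.676), np.float64(-0.845)), ([331, 267, 12, 14, 145], [336.1, 273.3], array([ 0.0009, -0.0407,  0.265 ]), np.float64(0.005), np.float64(0.242))]
```

View pics/scene5.png

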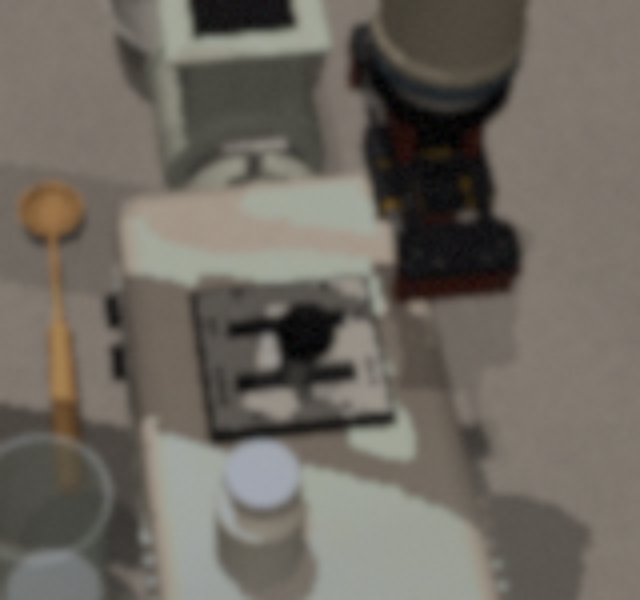

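The lever is in the right slot at neutral (c = 0.242, s = 0.005). Now push it home into fourth.

```bash
python3 - <<'E'
from bench import *
from h import *
move_l(W(.06,-.04,.255),.12)
for x in np.r_[np.arange(.035,-.0195,-.005),np.arange(-.021,-.0335,-.001)]:
    move_l(W(x,-.04,.255),.04); s=state(); f=fd(s); print(round(x,4),D(s["ee_pos"]).round(4),f,round(s["time"],2))
    if abs(f).max()>(9 if x<-.021 else 12): print("STOP");break
x0=D(state()["ee_pos"])[0]
move_l(W(x0+.05,-.04,.255),.12)
move_l(W(x0+.05,-.04,.36),.2)
move_l(W(.11,.06,.37),.25)
s=state();print(s["time"],fd(s))
for n in("scene","top"):
    d=get_image(n);np.savez(f"{n}6.npz",**d);cv2.imwrite(f"pics/{n}6.png",cv2.resize(d["frame"][190:340,260:420],None,fx=4,fy=4))
    if n=="scene":print(ball(d,(300,220,380,310)))
E
```

```text
0.035 [ 0.035  -0.04    0.2551] [-0.2 -0.3  0.2] 22.75
0.03 [ 0.0299 -0.04    0.2551] [0.5 0.2 0.5] 23.02
0.025 [ 0.0251 -0.04    0.255 ] [ 1.8 -0.4  0.2] 23.3
0.02 [ 0.0198 -0.04    0.2552] [ 1.7 -0.2  0.3] 23.57
0.015 [ 0.0147 -0.0401  0.2551] [2.  0.1 0.5] 23.85
0.01 [ 0.0097 -0.04    0.255 ] [2.1 0.1 1.1] 24.12
0.005 [ 0.0047 -0.04    0.2549] [1.2 0.3 0.2] 24.4
0.0 [-0.0003 -0.04    0.2549] [ 1.6 -0.6 -0.5] 24.68
-0.005 [-0.0053 -0.04    0.2549] [ 2.3 -0.5 -0.8] 24.95
-0.01 [-0.0103 -0.04    0.255 ] [ 2.   1.  -1.8] 25.23
-0.015 [-0.0152 -0.04    0.2551] [ 1.1  0.3 -0.6] 25.5
-0.021 [-0.0213 -0.04    0.2551] [ 1.8  0.3 -1.2] 25.8
-0.022 [-0.022 -0.04   0.255] [ 1.9  1.6 -1.7] 26.05
-0.023 [-0.023  -0.04    0.2549] [ 2.9  0.5 -2.2] 26.3
-0.024 [-0.024 -0.04   0.255] [ 2.5 -0.3 -2.3] 26.55
-0.025 [-0.0251 -0.04    0.255 ] [ 2.3  0.  -2.2] 26.8
-0.026 [-0.026 -0.04   0.255] [ 2.2  0.3 -1.3] 27.05
-0.027 [-0.0271 -0.04    0.255 ] [ 2.6  0.7 -2. ] 27.3
-0.028 [-0.028 -0.04   0.255] [ 3.1  0.  -2.7] 27.55
-0.029 [-0.0289 -0.0399  0.2549] [ 4.3  0.3 -3.4] 27.8
-0.03 [-0.0298 -0.0399  0.2548] [ 5. -0. -4.] 28.05
-0.031 [-0.0306 -0.0398  0.2547] [ 5.6  0.9 -5. ] 28.3
-0.032 [-0.0314 -0.0398  0.2545] [ 7.1  1.1 -5.5] 28.55
-0.033 [-0.0322 -0.0397  0.2544] [ 7.6  0.8 -6.1] 28.8
30.7417 [-0.5 -0.3 -0. ]
[([307, 271, 12, 12, 121], [313.0, 277.0], array([-0.0527, -0.0394,  0.2568]), np.float64(-0.315), np.float64(0.246))]
```

View pics/scene6.png

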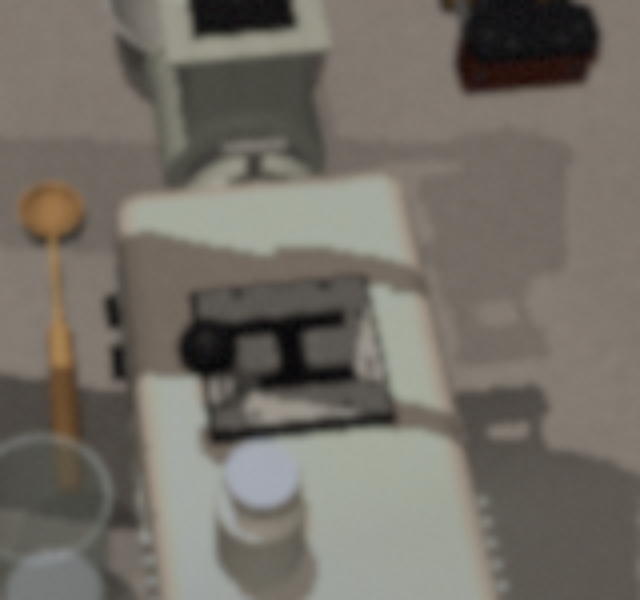

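The force rose at the stop, vision reads c = 0.246 and s = -0.315, and the robot is clear of everything. The pusher, jar and spoon are at the same pixels as before. Before handing in I'll check them against the first image.

```bash
python3 - <<'E'
from bench import *
from h import *
a=np.load("scene0.npz")["frame"];b=np.load("scene6.npz")["frame"]
for n,(u0,v0,u1,v1) in dict(pusher=(310,296,338,330),jar=(252,298,292,350),spoon=(262,232,286,312),bowl=(286,168,302,205)).items():
    e=lambda f:cv2.Laplacian(cv2.GaussianBlur(cv2.cvtColor(f[v0:v1,u0:u1],6),(0,0),1).astype(np.float32),5)
    print(n,np.round(cv2.phaseCorrelate(e(a),e(b)),2))if 0 else print(n,cv2.phaseCorrelate(e(a),e(b)))
job_done();print(state()["time"])
E
```

```text
pusher ((0.12756687107929388, -0.12014544864028665), 0.8923402106320416)
jar ((0.2296073654247408, 0.16389335778522707), 0.7398460719320509)
spoon ((-0.3651481768843574, 0.14177603511200232), 0.5268621563911438)
bowl ((0.3057722351646097, -0.06139326043172133), 1.0306513726711273)
the job is handed in; nothing more can be done
the job is handed in; nothing more can be done
```

I found the lever in first gear and shifted it into fourth, then handed the job in at about 31 s of the 51 s allowed. I used closed fingertips: I pulled the ball back to neutral, pushed it across, then pushed it home, retreating clear after each push.

- **Lever position:** the last scene image gives gear_cross of about 0.246 and gear_shift of about -0.315 (limits 0.20 and -0.29). The stop is at -0.335. I take the difference as camera error, because the push force had been rising steadily against the stop before I backed off.
- **Forces:** the readings stayed at or below about 8 N per axis, and the robot was clear of everything at the end.
- **Loose objects:** the pusher, jar, spoon and bowl match the first image to within about 0.4 pixel, so I saw no movement. The match for the spoon was the weakest.
- **Disagreements:**
  - The gate plate measured 104 x 109 mm against the stated 100 x 108 mm.
  - The closed fingers proved about 4–5 mm thinner on the side than I assumed. I made up for that by pushing on in 1 mm steps until the force rose.

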